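Lower the ratchet arm of the lid press onto a food sample box

TASK

Close the lid press on the food sample box that sits in it: with a fingertip press the thumb tab of the ratchet pawl down until the pawl stands clear of the teeth and stays there, then push the arm down by its cross handle, past its teeth, until its round pad rests on the box lid. Only press and push, lift or carry nothing, leave the box in its seat and the other things where they stand, and draw back clear at the end.

Things in the scene. Friction and masses are not known exactly. Their poses are not given: they have to be found in the camera images.
- lid_press: Fixed metal press: base plate 90 (x) by 320 (y) by 12 mm, cheek plates on its -y half, rimmed box seat on its +y half. Origin: centre of the plate's underside, on the worktop; y runs along it to the handle (within 0.25 rad of world +y), z up. The arm swings in plane x = 0 about a pin at y -70, z 90 mm; the pawl about a pin at y -135, z 128. The 44 mm pad meets the box lid at y 62, z 58.
- press_arm (a joint): Arm angle, rad: 0 is raised 45 degrees (start, within 0.05), growing as it goes down; at 0.785 it is level, the pad meets the lid and stops it firmly. With the pawl in the teeth it goes down at most 0.1 rad before it is blocked; three teeth pass on the way. With the pawl out the stiff hinge keeps the arm where it is left; pushing it at the handle takes about 2 to 5 N.
- handle (a point): Centre of the arm's cross handle: black round bar 22 mm in diameter and 100 mm long, along the press's x axis, at the arm's outer end 230 mm from the arm's pin. Raised it is about 253 mm above the worktop, level 90 mm. Push on top of the bar; it moves on an arc about the pin.
- pawl (a joint): Pawl angle, rad: 0 is hook fully in the teeth (start, up to 0.02), growing as the thumb tab is pressed down, 0.28 at its firm stop; the hook is clear of the teeth from 0.16 upward. No spring: the stiff pivot keeps it where it is left. Pressing the tab takes about 3 N.
- tab (a point): Centre of the top face of the pawl's thumb tab: ribbed dark steel plate 40 (x) by 34 (y) mm at the pawl's tail, at the end of the press away from the handle, 60 mm from the pawl's pin; about 154 mm above the worktop at the start. It goes down about 17 mm in all and tips by 0.28 rad towards its free end.
- sample_box: Food sample box with a snap lid, 69 by 103 mm and 46 mm high, standing in the seat of the press, lid shut. Origin: centre of its underside, 12 mm above the worktop; z up. It stays in the seat.
- spare_box: Bystander: second food sample box, 69 by 103 by 46 mm, on the worktop. Origin: centre of its underside.
- salt_shaker: Bystander: salt shaker, 44 mm across and 90 mm tall. Origin: centre of its underside.
- spice_jar: Bystander: spice jar, 42 mm across and 96 mm tall. Origin: centre of its underside.
- kitchen_timer: Bystander: round wind-up timer, 63 mm across and 56 mm tall. Origin: centre of its underside.
- bowl: Bystander: steel bowl, 112 mm across and 45 mm tall. Origin: centre of its underside.

How it is judged:
By the outcome, as a careful person would: the job done as asked, in the order asked, and still so for the second after the job is handed in, with the robot touching nothing.
It also fails if it takes over 43 s, if anything falls off the work surface, if the arm or the gripper's body presses on something with over 40 N, if the wrist force passes 120 N, or if a joint passes its speed limit or range.

ROBOT

A 7-joint arm with a two-finger parallel gripper is mounted at the origin on the work surface; the furniture and walls round the work are solid. World frame = base frame: x ahead of the robot, y to its left, z up, the work surface at z = 0. Lengths are in m, angles in rad, forces in N, time in s.
With the tool pointing down it reaches from about 0.4 to 0.85 m from the base axis. Payload 4.5 kg.
Tool frame: the origin (TCP) lies on the centre line of the jaws, within the pads' length; the fingertips stand 11 mm ahead of it and the grasp point (between the pads) lies 8 mm behind it (env.tips_ahead is the distance from the TCP to the fingertips, in m); z points along the fingers, x is the direction in which the jaws open and shut, and the axes are right-handed (so a half turn about z gives the same grasp; the last joint's range is limited). The gripper opens to 85 mm and grips with 20 to 120 N. Pads are 22 mm wide; open, the fingers measure 114 mm over their backs; the gripper's body (76 mm by 85 mm) begins 54 mm behind the grasp point. The pads swing forward as they close: fully open they stand 13 mm farther back than shut.
Start: joints at [1.163, 0.689, -0.195, 1.565, 0.157, 0.902, -0.215], TCP at [0.267, -0.565, 0.242] pointing down, gripper open.
Joint ranges: [-3.01, 3.01], [-0.46, 2.08], [-1.47, 1.51], [0.13, 2.56], [-1, 4.14], [0.04, 2.09], [-2.66, 2.66]. Speed limits (rad/s): [2.57, 2.57, 3.14, 3.14, 3.14, 3.14, 3.14].

INTERFACE

Orientations are given as a rotation vector (axis times angle).
In Python, from cell import env, capture, camera_info, spotter gives the robot as it stands.
- The arm moves only by the tool drive_tool, never from a script. Its argument "deltas" is a list of rows, each a list of 3 entries, a list of its own where there are three numbers: the gripper's target within -1 to 1 (fully open at 1, half-way at 0, shut at -1), then the shift along the tool's x, y, z in m, then the turn about the tool's z in rad. In form: [[jaw, [dx, dy, dz], twist], ...]. A call has exactly 8 rows; each row shifts and turns the pose as measured when the row begins, along the tool's axes as they then stand; what a row does not reach is not made up. A row lasts 1/10 s, in which the tool goes at most 50 mm and 8.59 degrees, less where a joint would pass 70% of its speed; a pose out of reach is approached as far as the arm can. A call is refused whole if a number of a shift passes 0.05 or a number of a turn 0.15, either way. A call with a gripper value outside its range is refused whole. The fingers move at their own pace and stop on an object; the grip force is fixed at half the most. Time passes only in rows, so rows that do not move let the fingers close, or fill a call up. It gives the time, the measured TCP pose, the force and the opening at its end, in the units of the state.
- env.sense(): the state, without advancing time (a new reading comes with each control period).
- capture(name): name is "scene" or "top" or "wrist"; returns the picture (400x640x3 uint8, red, green, blue); there is no depth.
- camera_info(name): a dict with "mtx" (3x3 intrinsics, pixels), "eye" and "attitude" of the camera in the world. Camera axes: x right, y up, looking along -z (the intrinsics and any distortion apply to the point x, -y, -z); pixel columns grow to the right and rows downward; lengths in m; the calibration is good to about 2 mm. A picture is of the moment at which its call begins: read the wrist's pose just before it. camera_info takes no time and is no camera call; for the wrist camera it gives the pose at the moment of the call.
- env.hand_in(): hands the job in, once; it reports no verdict.
Trained networks look in the newest picture that a camera, given by its name, has taken for a name from the list of things; names that differ only in an ending like _2 or _b are one class to them, and where a whole thing is asked for, a point or a joint stands for the part that bears it (a point fixed in the world has none). Each returns a list of dicts, best first, with "conf" (0 to 1); they miss things now and then, are a little off and sometimes report something else, mostly with a low value. They report only what shows in the picture. A call takes as long as a camera call.
- spotter.find_in(camera, name): "centre" ([x, y, z] in m, in world coordinates, good to about 4 mm: the middle of the surface that is visible of it).
- spotter.cut_out(camera, name): "region" (400x640 bool, what is visible of it).
- spotter.tip_of(camera, name): "centre" ([x, y, z] in m, in world coordinates, good to about 4 mm: a listed point, or the origin of a listed thing).
The state is a dict: "time_s": time; "joints": joint angles; "qd": joint speeds; "joint_efforts": joint torques, N m; "tcp_pos": TCP position; "orientation": TCP orientation; "contact_force": force on the tool from outside, world axes, zero at the start; "wrist_torque": the same for the moment, N m; "grip_width": finger opening in m.
Only numpy, scipy, OpenCV 4.12 (cv2) and the standard library are available. Lean on these libraries where they do the work, as an engineer would, in place of code of your own. Each camera call takes 0.05 s, during which the arm holds its last target.

## Working session

There is one attempt and no reset: what is moved stays moved. The work goes in short steps, Python scripts to look and compute and a tool call to move; the robot and the scene stay as the last step left them, time stands still between calls to the robot, and variables do not carry over. Pictures are saved under pics/ and viewed, and the job is handed in when it is done.

Besides the shell and the picture viewer there is one more tool, called after ">>>" as a command line: name --argument value ..., lists and objects as JSON in quotes. drive_tool: Moves the arm, as the interface text tells. Its arguments: {"type":"object","properties":{"deltas":{"type":"array"}},"required":["deltas"]}

```bash
ls; mkdir -p pics
python3 - <<'E'
from cell import env, capture, camera_info, spotter
import cv2, numpy as np
s=env.sense(); print({k:np.round(v,3).tolist() for k,v in s.items()}, env.tips_ahead)
for c in ("scene","top"):
    im=capture(c); cv2.imwrite(f"pics/{c}0.png",im[:,:,::-1])
    i=camera_info(c); print(c,np.round(i["eye"],3))
    for n in ("handle","tab","lid_press","sample_box"):
        r=spotter.tip_of(c,n)
        print(n,[(np.round(d["centre"],4).tolist(),round(d["conf"],2)) for d in r][:2])
print(env.sense()["time_s"])
E
```

```text
pics
{'time_s': 0.0, 'joints': [1.163, 0.69, -0.195, 1.566, 0.157, 0.902, -0.215], 'qd': [-0.0, 0.002, 0.0, -0.001, -0.002, -0.002, -0.0], 'joint_efforts': [-0.0, -53.961, -1.266, -15.854, 0.009, 0.009, 0.0], 'tcp_pos': [0.267, -0.564, 0.241], 'orientation': [-2.654, 1.68, 0.003], 'contact_force': [0.067, 0.122, 0.769], 'wrist_torque': [-0.04, -0.019, 0.052], 'grip_width': 0.085} 0.011
scene [-0.444  1.013  0.749]
handle [([0.4411, 0.0968, 0.2522], 0.83)]
tab [([0.4312, -0.1927, 0.1569], 0.46)]
lid_press [([0.4388, -0.0053, -0.003], 0.96)]
sample_box [([0.439, 0.0543, 0.0118], 0.78)]
top [ 2.780e-01 -1.000e-03  1.442e+00]
handle [([0.442, 0.0922, 0.2476], 0.95)]
tab [([0.4312, -0.1976, 0.1564], 0.62)]
lid_press [([0.4429, -0.0023, -0.0033], 0.78)]
sample_box [([0.4376, 0.0549, 0.0111], 0.54)]
0.5
```

View pics/scene0.png

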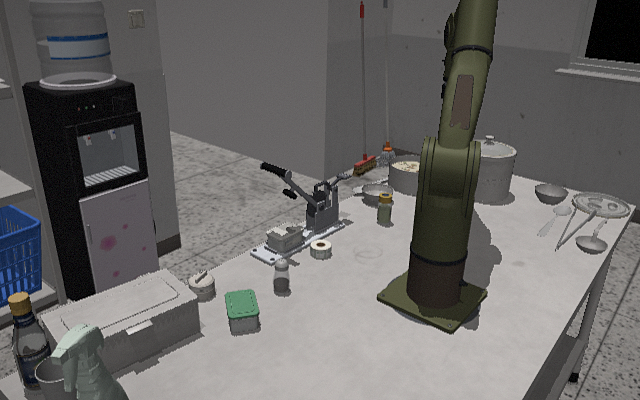

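View pics/top0.png

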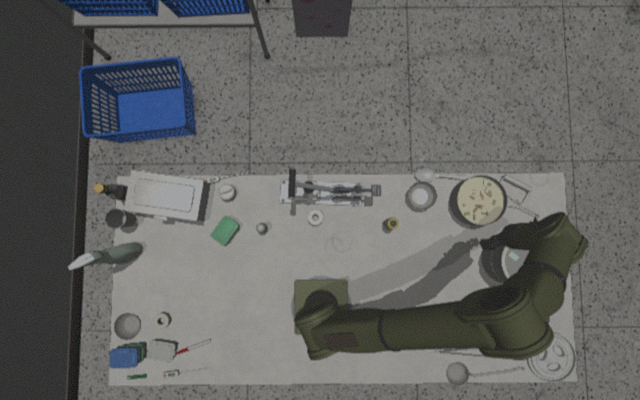

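Run:
```python
import cv2
a=cv2.imread("pics/scene0.png")[150:270,235:405]; cv2.imwrite("pics/s_z.png",cv2.resize(a,None,fx=4.6,fy=4.6,interpolation=cv2.INTER_CUBIC))
a=cv2.imread("pics/top0.png")[160:240,265:425]; cv2.imwrite("pics/t_z.png",cv2.resize(a,None,fx=5,fy=5,interpolation=cv2.INTER_CUBIC))
```

```text
(no output)
```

View pics/s_z.png

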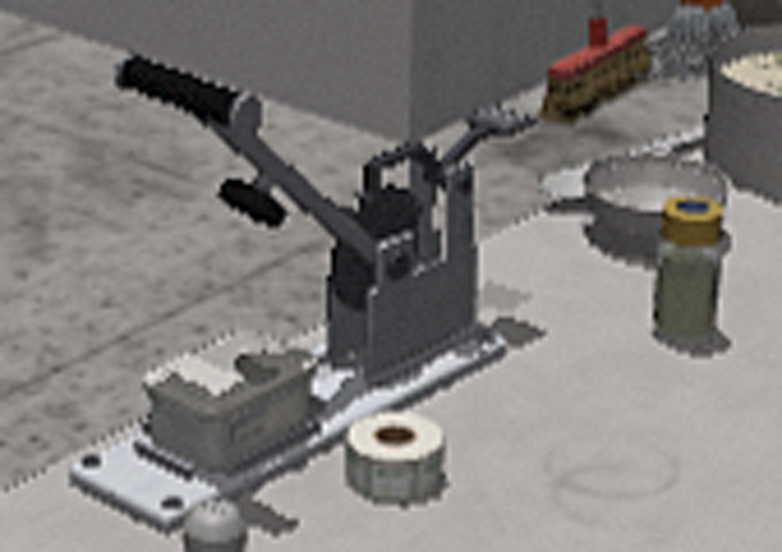

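View pics/t_z.png

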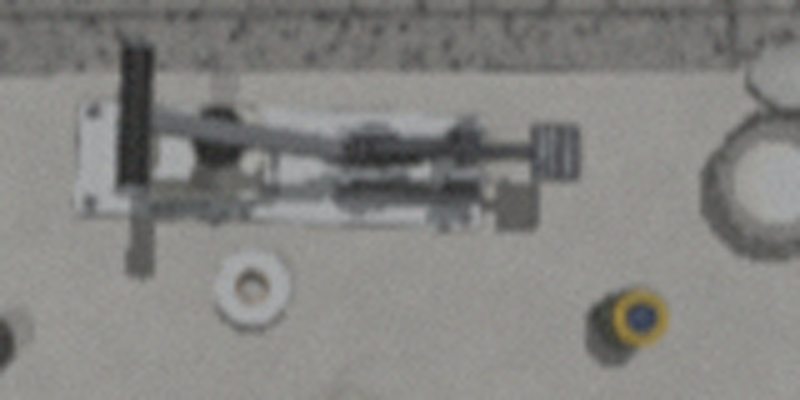

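```bash
cat > h.py <<'E'
from cell import env, capture, camera_info, spotter
import cv2, numpy as np
from scipy.spatial.transform import Rotation as R
def att(i):
    a=np.array(i["attitude"],float)
    return a if a.shape==(3,3) else R.from_rotvec(a).as_matrix()
def back(c,px,z):
    i=camera_info(c); K=np.array(i["mtx"]); d=np.linalg.inv(K)@[px[0],px[1],1]; d=att(i)@(d*[1,-1,-1]); e=np.array(i["eye"])
    return e+d*(z-e[2])/d[2]
E
python3 - <<'E'
from h import *
print({k:v for k,v in camera_info("top").items()})
for n,p,z in (("tab",(265+556/5,160+152/5),.154),("handle",(265+136/5,160+115/5),.26),("timer",(265+252/5,160+288/5),.05),("jar",(265+640/5,160+318/5),.096),("bowl",(420,196),.045),("pot",(478,201),.12),("plate corner -",(265+480/5,160+118/5),.012),("plate +y",(265+78/5,160+108/5),.012),("plate +y",(265+78/5,160+215/5),.012)): print(n,np.round(back("top",p,z),3))
print(env.sense()["time_s"])
E
```

```text
{'mtx': array([[366.97236787,   0.        , 320.52595653],
       [  0.        , 366.97236787, 204.02990314],
       [  0.        ,   0.        ,   1.        ]]), 'eye': array([ 2.77838239e-01, -5.27675357e-04,  1.44165877e+00]), 'attitude': array([ 0.0633704 , -0.06304108, -1.57687092])}
tab [ 0.428 -0.198  0.154]
handle [0.442 0.091 0.26 ]
timer [0.338 0.019 0.05 ]
jar [ 0.312 -0.266  0.096]
bowl [ 0.419 -0.381  0.045]
pot [ 0.391 -0.57   0.12 ]
plate corner - [ 0.472 -0.16   0.012]
plate +y [0.483 0.156 0.012]
plate +y [0.398 0.155 0.012]
0.5
```

>>> drive_tool --deltas '[[-1, [-0.025, -0.029, 0], 0], [-1, [-0.03, -0.035, 0], 0], [-1, [-0.03, -0.035, 0], 0], [-1, [-0.03, -0.035, 0], 0], [-1, [-0.03, -0.035, 0], 0], [-1, [-0.03, -0.035, 0], 0], [-1, [-0.025, -0.029, 0], 0], [-1, [-0.01, -0.01, 0], 0]]'

```text
time_s: 1.3
tcp_pos: [0.4017, -0.2663, 0.2413]
orientation: [2.644, -1.691, 0.01]
contact_force: [-0.5, -1.6, 0.0]
grip_width: 0.0
```

```bash
cat >> h.py <<'E'
def to(p,yaw=None):
    s=env.sense(); M=R.from_rotvec(s["orientation"]).as_matrix()
    d=M.T@(np.array(p)-s["tcp_pos"]); print("t",round(s["time_s"],2),"tcp",np.round(s["tcp_pos"],4),"F",np.round(s["contact_force"],2),"w",round(s["grip_width"],3))
    print("toolx",np.round(M[:,0],3),"tooly",np.round(M[:,1],3),"toolz",np.round(M[:,2],3),"delta_tool",np.round(d,4),"q",np.round(s["joints"],2))
E
python3 -c "
from h import *
to([.431,-.196,.19])"
```

```text
t 1.3 tcp [ 0.4017 -0.2663  0.2413] F [-0.55 -1.6   0.03] w 0.0
toolx [ 0.42  -0.908  0.007] tooly [-0.908 -0.42  -0.001] toolz [ 0.004 -0.006 -1.   ] delta_tool [-0.0519 -0.0561  0.0509] q [ 0.59  0.51 -0.16  1.99  0.14  0.65 -0.79]
```

>>> drive_tool --deltas '[[-1, [-0.026, -0.028, 0], 0], [-1, [-0.026, -0.028, 0], -0.14], [-1, [0, 0, 0], -0.14], [-1, [0, 0, 0], -0.14], [-1, [0, 0, 0], -0.14], [-1, [0, 0, 0], -0.14], [-1, [0, 0, 0], -0.14], [-1, [0, 0, 0], -0.14]]'

```text
time_s: 2.1
tcp_pos: [0.4361, -0.1874, 0.243]
orientation: [3.13, -0.178, 0.017]
contact_force: [-0.5, -0.3, -0.3]
grip_width: 0.0004
```

```bash
python3 -c "
from h import *
to([.431,-.196,.19])
im=capture('wrist');cv2.imwrite('pics/w1.png',im[:,:,::-1])
im=capture('scene');cv2.imwrite('pics/s1.png',cv2.resize(im[120:270,220:420,::-1],None,fx=4,fy=4))
print(spotter.tip_of('wrist','tab'))
"
```

```text
t 2.1 tcp [ 0.4361 -0.1874  0.243 ] F [-0.47 -0.34 -0.26] w 0.0
toolx [ 0.993 -0.113  0.011] tooly [-0.113 -0.994  0.006] toolz [ 0.01  -0.007 -1.   ] delta_tool [-0.0046  0.0088  0.0531] q [ 0.61  0.52 -0.46  2.01  0.36  0.68 -0.2 ]
[{'centre': [0.4294, -0.1984, 0.1509], 'conf': 0.94}]
```

View pics/w1.png

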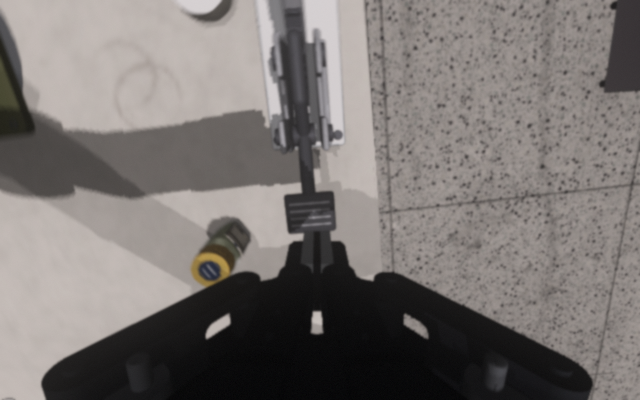

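View pics/s1.png

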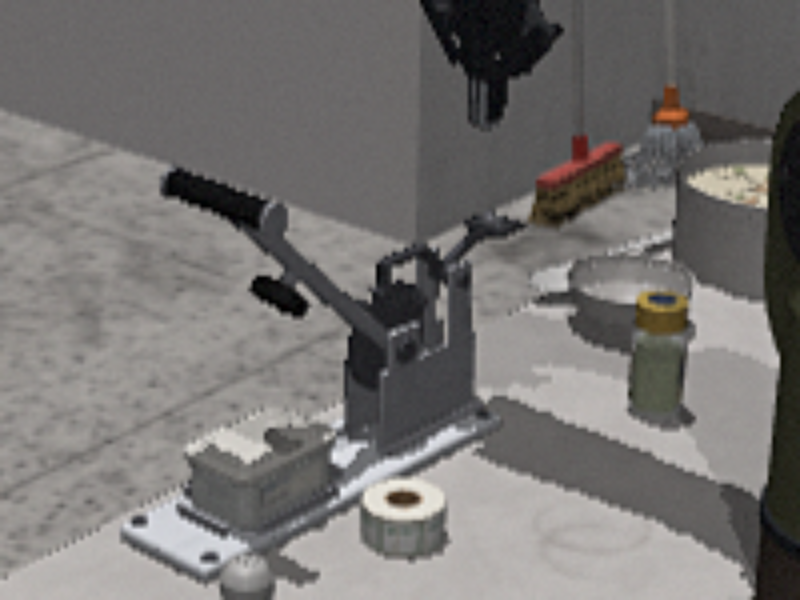

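>>> drive_tool --deltas '[[-1, [-0.005, 0.011, 0.01], 0], [-1, [0, 0, 0.02], 0], [-1, [0, 0, 0.02], 0], [-1, [0, 0, 0.01], 0], [-1, [0, 0, 0.005], 0], [-1, [0, 0, 0.004], 0], [-1, [0, 0, 0.004], 0], [-1, [0, 0, 0.004], 0]]'

```text
time_s: 3.05
tcp_pos: [0.4275, -0.2045, 0.1615]
orientation: [3.122, -0.224, 0.016]
contact_force: [-0.4, -2.0, 4.1]
grip_width: 0.0001
```

```bash
python3 -c "
from h import *
to([.430,-.198,.151])
im=capture('wrist');cv2.imwrite('pics/w2.png',im[:,:,::-1])
"
```

```text
t 3.05 tcp [ 0.4275 -0.2045  0.1615] F [-0.39 -2.01  4.08] w 0.0
toolx [ 0.99  -0.143  0.011] tooly [-0.143 -0.99   0.011] toolz [ 0.009 -0.012 -1.   ] delta_tool [ 0.0015 -0.0069  0.0105] q [ 0.56  0.65 -0.34  2.1   0.48  0.46 -0.3 ]
```

View pics/w2.png

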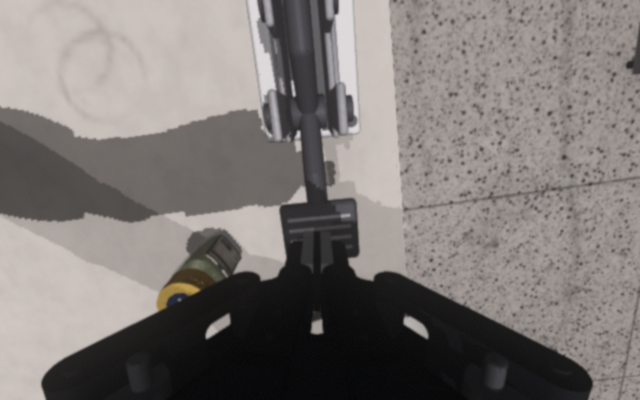

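>>> drive_tool --deltas '[[-1, [0, -0.002, 0.003], 0], [-1, [0, -0.002, 0.003], 0], [-1, [0, -0.001, 0.003], 0], [-1, [0, -0.001, 0.003], 0], [-1, [0, -0.001, 0.003], 0], [-1, [0, 0, 0.003], 0], [-1, [0, 0, 0.003], 0], [-1, [0, 0, 0.003], 0]]'

```text
time_s: 3.9
tcp_pos: [0.4296, -0.2015, 0.1462]
orientation: [3.108, -0.228, 0.028]
contact_force: [-9.1, 0.6, 46.4]
grip_width: -0.0003
```

```bash
python3 -c "
from h import *
to([.430,-.198,.151])
"
```

```text
t 3.9 tcp [ 0.4296 -0.2015  0.1462] F [-9.06  0.63 46.43] w -0.0
toolx [ 0.989 -0.146  0.02 ] tooly [-0.146 -0.989  0.024] toolz [ 0.016 -0.026 -1.   ] delta_tool [-0.     -0.0035 -0.0049] q [ 0.51  0.67 -0.28  2.12  0.52  0.4  -0.35]
```

>>> drive_tool --deltas '[[-1, [0, 0, -0.004], 0], [-1, [0, 0, -0.01], 0], [-1, [0, 0, -0.02], 0], [-1, [0, 0, -0.02], 0], [-1, [0, 0, -0.02], 0], [-1, [0, 0, -0.02], 0], [-1, [0, 0, -0.02], 0], [-1, [0, 0, -0.02], 0]]'

```text
time_s: 4.7
tcp_pos: [0.4262, -0.1895, 0.2836]
orientation: [3.121, -0.213, 0.019]
contact_force: [0.6, 0.1, -0.8]
grip_width: -0.0003
```

```bash
python3 -c "
from h import *
to([.443,.092,.285])
im=capture('wrist');cv2.imwrite('pics/w3.png',im[:,:,::-1])
print(spotter.tip_of('wrist','tab'))
im=capture('scene');cv2.imwrite('pics/s3.png',cv2.resize(im[120:270,220:420,::-1],None,fx=4,fy=4))
print(spotter.tip_of('scene','tab'))
"
```

```text
t 4.7 tcp [ 0.4262 -0.1895  0.2836] F [ 0.59  0.13 -0.75] w -0.0
toolx [ 0.991 -0.136  0.013] tooly [-0.136 -0.991  0.013] toolz [ 0.011 -0.014 -1.   ] delta_tool [-0.0215 -0.2811 -0.0052] q [ 0.64  0.45 -0.49  1.98  0.31  0.78 -0.16]
[{'centre': [0.4286, -0.2038, 0.1342], 'conf': 0.92}]
[{'centre': [0.431, -0.1956, 0.1371], 'conf': 0.71}, {'centre': [0.4452, 0.0923, 0.2509], 'conf': 0.53}]
```

View pics/s3.png

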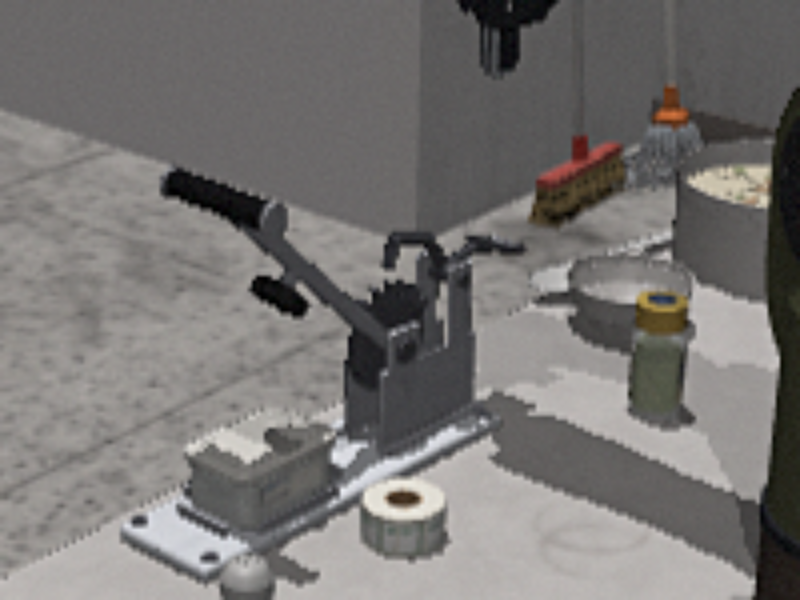

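View pics/w3.png

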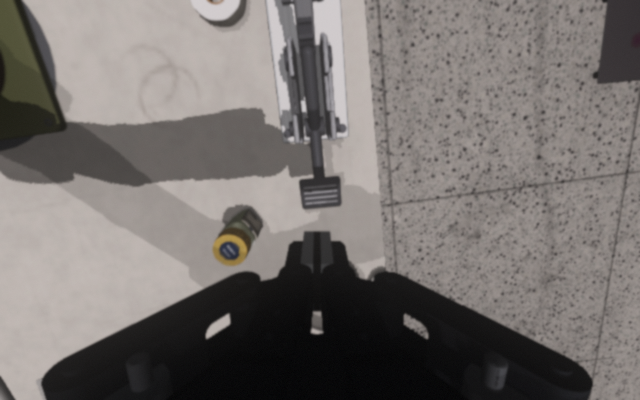

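>>> drive_tool --deltas '[[-1, [0, -0.01, -0.02], 0], [-1, [-0.003, -0.04, 0], 0], [-1, [-0.003, -0.045, 0], 0], [-1, [-0.003, -0.045, 0], 0], [-1, [-0.003, -0.045, 0], 0], [-1, [-0.003, -0.045, 0], 0], [-1, [-0.003, -0.04, 0], 0], [-1, [-0.003, -0.011, 0], 0]]'

```text
time_s: 5.7
tcp_pos: [0.4403, 0.0997, 0.2893]
orientation: [3.122, -0.226, -0.01]
contact_force: [-0.2, -0.2, -0.2]
grip_width: 0.0
```

```bash
python3 -c "
from h import *
to([.443,.093,.29])
im=capture('wrist');cv2.imwrite('pics/w4.png',im[:,:,::-1])
print(spotter.tip_of('wrist','handle'))
"
```

```text
t 5.7 tcp [0.4403 0.0997 0.2893] F [-0.22 -0.19 -0.19] w 0.0
toolx [ 0.99  -0.144 -0.005] tooly [-0.144 -0.989  0.012] toolz [-0.007 -0.011 -1.   ] delta_tool [ 0.0037  0.0063 -0.0006] q [ 0.02  0.43 -0.51  1.98  0.3   0.81 -0.81]
[{'centre': [0.4437, 0.0906, 0.2509], 'conf': 0.86}]
```

View pics/w4.png

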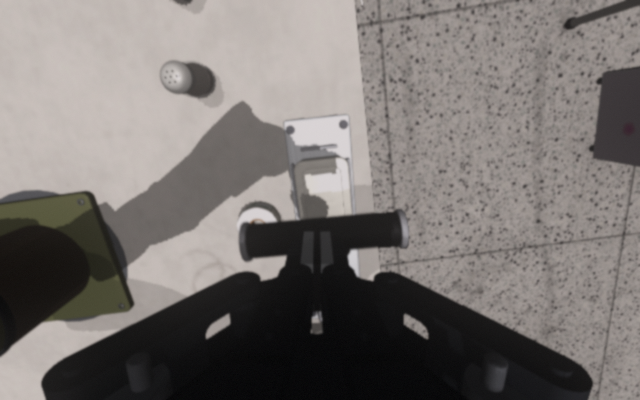

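>>> drive_tool --deltas '[[-1, [0.003, 0.007, 0], -0.1], [-1, [0, 0, 0.005], 0], [-1, [0, 0, 0.006], 0], [-1, [0, 0, 0.005], 0], [-1, [0, -0.002, 0.005], 0], [-1, [0, -0.004, 0.006], 0], [-1, [0, -0.005, 0.006], 0], [-1, [0, -0.005, 0.006], 0]]'

```text
time_s: 6.6
tcp_pos: [0.4415, 0.1012, 0.245]
orientation: [3.124, -0.088, -0.018]
contact_force: [-0.2, 0.0, 3.3]
grip_width: -0.0001
```

```bash
cat >> h.py <<'E'
def arc(y0=-.071):
    s=env.sense(); p=s["tcp_pos"]; zc=p[2]-.022; a=np.arcsin((zc-.09)/.23); print("if contact: elev",round(a,3),"joint",round(.785-a,3),"bar y",round(y0+.23*np.cos(a),4),"tcp y",round(p[1],4))
E
python3 -c "
from h import *
to([.443,.093,.26]);arc()
"
```

```text
t 6.6 tcp [0.4415 0.1012 0.245 ] F [-0.24  0.03  3.33] w -0.0
toolx [ 0.998 -0.057 -0.011] tooly [-0.056 -0.998  0.016] toolz [-0.012 -0.016 -1.   ] delta_tool [ 0.0018  0.0083 -0.0149] q [-0.01  0.5  -0.49  2.04  0.38  0.71 -0.8 ]
if contact: elev 0.617 joint 0.168 bar y 0.1166 tcp y 0.1012
```

```bash
python3 -c "
from h import *
im=capture('wrist');cv2.imwrite('pics/w5.png',im[:,:,::-1])
print(spotter.tip_of('wrist','handle'))
im=capture('scene');cv2.imwrite('pics/s5.png',cv2.resize(im[100:250,220:420,::-1],None,fx=4,fy=4))
print(spotter.tip_of('scene','handle'))
"
```

```text
[{'centre': [0.4473, 0.1096, 0.2262], 'conf': 0.94}]
[{'centre': [0.4462, 0.1167, 0.2273], 'conf': 0.86}]
```

View pics/w5.png

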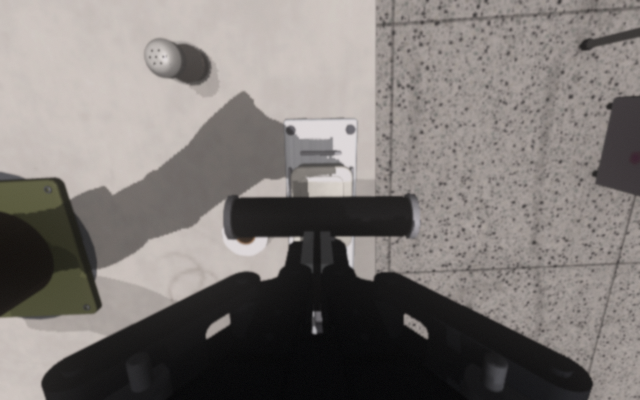

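View pics/s5.png

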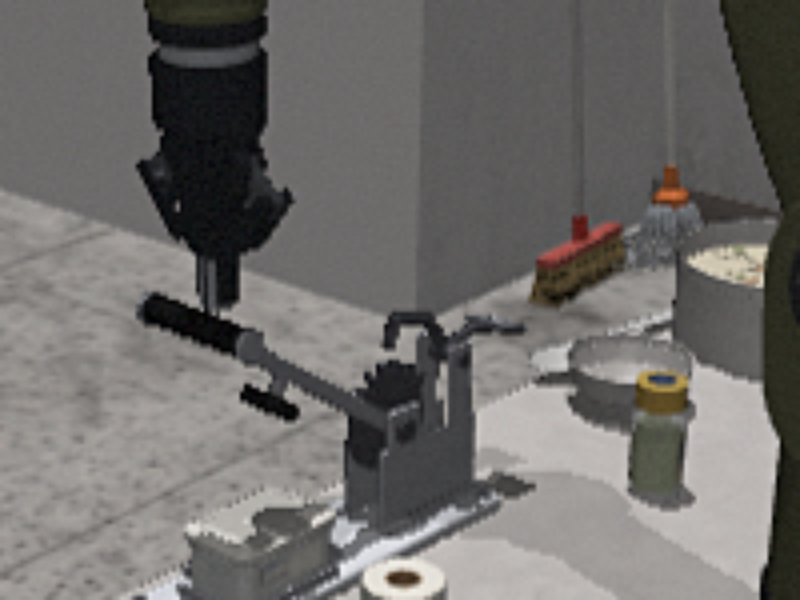

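>>> drive_tool --deltas '[[-1, [0.001, 0, -0.01], 0], [-1, [0.002, -0.012, 0], 0], [-1, [0.002, -0.01, 0], 0], [-1, [0, 0, 0.005], 0], [-1, [0, -0.003, 0.006], 0], [-1, [0, -0.005, 0.006], 0], [-1, [0, -0.005, 0.006], 0], [-1, [0, -0.005, 0.006], 0]]'

```text
time_s: 7.6
tcp_pos: [0.4494, 0.1431, 0.225]
orientation: [3.124, -0.09, -0.016]
contact_force: [-0.2, -0.6, 1.5]
grip_width: -0.0001
```

```bash
python3 -c "
from h import *
to([.443,.12,.26]);arc()
"
```

```text
t 7.6 tcp [0.4494 0.1431 0.225 ] F [-0.19 -0.56  1.52] w -0.0
toolx [ 0.998 -0.057 -0.01 ] tooly [-0.057 -0.998  0.016] toolz [-0.011 -0.016 -1.   ] delta_tool [-0.0054  0.024  -0.0346] q [-0.11  0.56 -0.47  2.01  0.4   0.68 -0.9 ]
if contact: elev 0.513 joint 0.272 bar y 0.1293 tcp y 0.1431
```

>>> drive_tool --deltas '[[-1, [-0.002, 0.002, -0.01], 0], [-1, [0, 0.01, 0], 0], [-1, [0, 0, 0.006], 0], [-1, [0, 0, 0.007], 0], [-1, [0, 0, 0.007], 0], [-1, [0, -0.002, 0.007], 0], [-1, [0, -0.003, 0.007], 0], [-1, [0, -0.003, 0.007], 0]]'

```text
time_s: 8.4
tcp_pos: [0.4475, 0.1413, 0.1922]
orientation: [3.13, -0.088, -0.012]
contact_force: [-0.4, 1.4, 3.2]
grip_width: -0.0
```

```bash
python3 -c "
from h import *
to([.443,.12,.26]);arc()
im=capture('wrist');cv2.imwrite('pics/w6.png',im[:,:,::-1])
print(spotter.tip_of('wrist','handle'))
"
```

```text
t 8.4 tcp [0.4475 0.1413 0.1922] F [-0.39  1.43  3.2 ] w -0.0
toolx [ 0.998 -0.056 -0.007] tooly [-0.056 -0.998  0.011] toolz [-0.008 -0.01  -1.   ] delta_tool [-0.0038  0.0222 -0.0676] q [-0.13  0.6  -0.43  2.06  0.45  0.58 -0.94]
if contact: elev 0.356 joint 0.429 bar y 0.1446 tcp y 0.1413
[{'centre': [0.4502, 0.1451, 0.1709], 'conf': 0.88}]
```

View pics/w6.png

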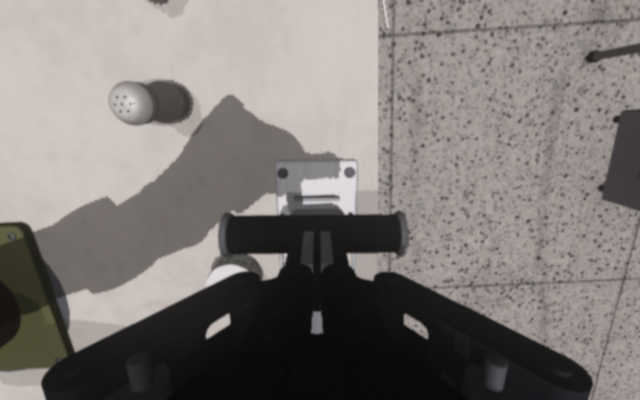

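>>> drive_tool --deltas '[[-1, [0, -0.003, 0.008], 0], [-1, [0, -0.003, 0.008], 0], [-1, [0, -0.003, 0.008], 0], [-1, [0, -0.003, 0.008], 0], [-1, [0, -0.002, 0.008], 0], [-1, [0, -0.002, 0.008], 0], [-1, [0, -0.002, 0.008], 0], [-1, [0, -0.001, 0.006], 0]]'

```text
time_s: 9.3
tcp_pos: [0.4475, 0.1577, 0.1238]
orientation: [3.124, -0.09, -0.016]
contact_force: [0.5, -0.1, 3.0]
grip_width: 0.0001
```

```bash
python3 -c "
from h import *
to([.443,.12,.112]);arc()
"
```

```text
t 9.3 tcp [0.4475 0.1577 0.1238] F [ 0.5  -0.1   2.95] w 0.0
toolx [ 0.998 -0.058 -0.01 ] tooly [-0.057 -0.998  0.017] toolz [-0.011 -0.016 -1.   ] delta_tool [-0.0022  0.0376  0.0124] q [-0.25  0.72 -0.31  2.1   0.55  0.42 -1.06]
if contact: elev 0.051 joint 0.734 bar y 0.1587 tcp y 0.1577
```

>>> drive_tool --deltas '[[-1, [0, 0, 0.003], 0], [-1, [0, 0, 0.003], 0], [-1, [0, 0, 0.003], 0], [-1, [0, 0, 0.002], 0], [-1, [0, 0, 0.002], 0], [-1, [0, 0, 0.002], 0], [-1, [0, 0, 0.001], 0], [-1, [0, 0, 0.001], 0]]'

```text
time_s: 10.1
tcp_pos: [0.4474, 0.1585, 0.1119]
orientation: [3.124, -0.088, -0.005]
contact_force: [-0.3, 0.2, 6.2]
grip_width: -0.0
```

```bash
python3 -c "
from h import *
to([.443,.12,.112]);arc()
"
```

```text
t 10.1 tcp [0.4474 0.1585 0.1119] F [-0.29  0.21  6.23] w -0.0
toolx [ 0.998 -0.056 -0.003] tooly [-0.056 -0.998  0.016] toolz [-0.004 -0.016 -1.   ] delta_tool [-0.0022  0.0387  0.0005] q [-0.27  0.74 -0.28  2.11  0.57  0.37 -1.08]
if contact: elev -0.0 joint 0.785 bar y 0.159 tcp y 0.1585
```

>>> drive_tool --deltas '[[-1, [0, 0, 0.0015], 0], [-1, [0, 0, 0.0015], 0], [-1, [0, 0, 0.0015], 0], [-1, [0, 0, 0.0015], 0], [-1, [0, 0, 0.0015], 0], [-1, [0, 0, 0.0015], 0], [-1, [0, 0, 0.0015], 0], [-1, [0, 0, 0.0015], 0]]'

```text
time_s: 10.9
tcp_pos: [0.4473, 0.1585, 0.1117]
orientation: [3.124, -0.086, 0.015]
contact_force: [-2.3, -1.0, 18.6]
grip_width: 0.0003
```

```bash
python3 -c "
from h import *
to([.443,.12,.112]);arc()
"
```

```text
t 10.9 tcp [0.4473 0.1585 0.1117] F [-2.3  -0.99 18.56] w 0.0
toolx [ 0.998 -0.055  0.01 ] tooly [-0.055 -0.998  0.016] toolz [ 0.009 -0.016 -1.   ] delta_tool [-0.0022  0.0387  0.0003] q [-0.29  0.74 -0.26  2.12  0.59  0.35 -1.1 ]
if contact: elev -0.001 joint 0.786 bar y 0.159 tcp y 0.1585
```

Firm stop: the force rose to 18.6 N with no further travel. I'll draw back now.

>>> drive_tool --deltas '[[-1, [0, 0, -0.003], 0], [-1, [0, 0, -0.01], 0], [-1, [0, 0, -0.025], 0], [-1, [0, 0, -0.03], 0], [-1, [0, 0, -0.03], 0], [-1, [0, 0, -0.03], 0], [-1, [0, 0, -0.03], 0], [-1, [0, 0, 0], 0]]'

```text
time_s: 11.7
tcp_pos: [0.4428, 0.1596, 0.2777]
orientation: [3.121, -0.085, 0.005]
contact_force: [0.9, -0.1, 0.1]
grip_width: 0.0003
```

```bash
python3 -c "
from h import *
to([.443,.12,.112])
im=capture('wrist');cv2.imwrite('pics/w7.png',im[:,:,::-1])
print(spotter.tip_of('wrist','handle'))
im=capture('scene');cv2.imwrite('pics/s7.png',cv2.resize(im[130:280,220:420,::-1],None,fx=4,fy=4))
print(spotter.tip_of('scene','handle'),spotter.tip_of('scene','tab'),spotter.tip_of('scene','sample_box'))
"
```

```text
t 11.7 tcp [0.4428 0.1596 0.2777] F [ 0.89 -0.08  0.1 ] w 0.0
toolx [ 0.999 -0.055  0.004] tooly [-0.055 -0.998  0.02 ] toolz [ 0.002 -0.02  -1.   ] delta_tool [0.0017 0.0363 0.1665] q [-0.12  0.47 -0.51  1.95  0.34  0.8  -0.88]
[{'centre': [0.4486, 0.1575, 0.0927], 'conf': 0.68}]
[{'centre': [0.4475, 0.1601, 0.0908], 'conf': 0.61}, {'centre': [0.4232, -0.3949, 0.0044], 'conf': 0.58}] [{'centre': [0.4283, -0.1991, 0.1386], 'conf': 0.76}, {'centre': [0.4454, 0.363, 0.0034], 'conf': 0.6}] [{'centre': [0.4394, 0.0521, 0.0096], 'conf': 0.69}]
```

View pics/s7.png

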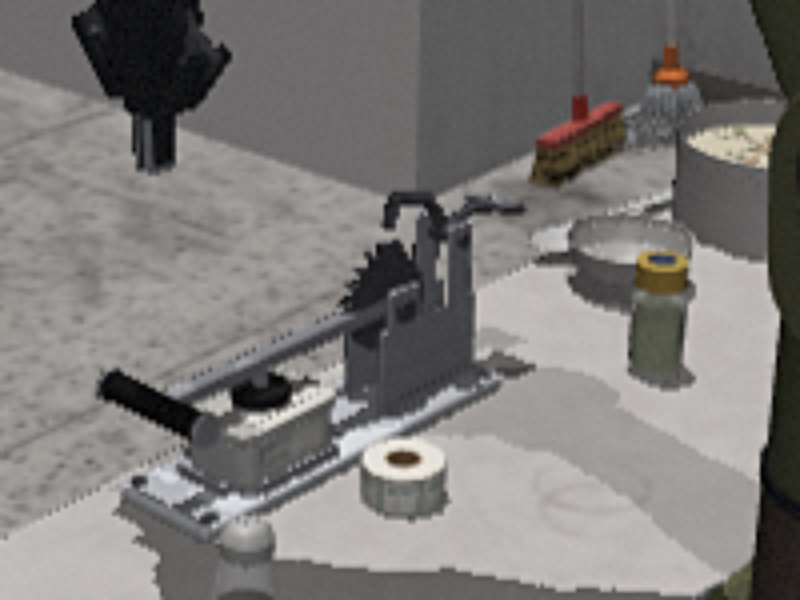

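View pics/w7.png

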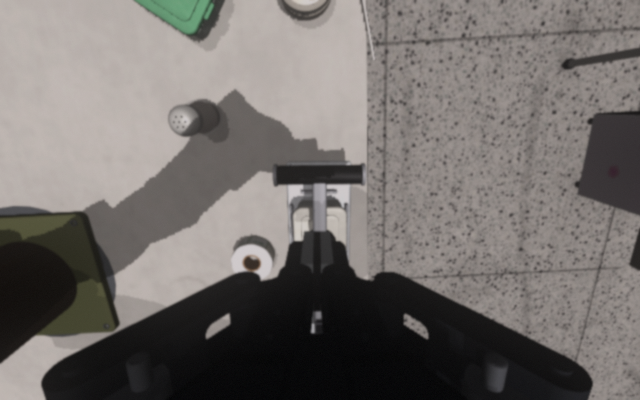

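The scene picture shows the arm level with its pad on the lid at about zoomed pixel (262,390). The pawl hook at (410,205) is clear of the teeth, the box is in its seat, and the robot stands well above everything.

```bash
python3 -c "
from h import *
print(env.hand_in())
"
```

```text
the job is handed in; nothing more can be done
None
```

The lid press is closed and the job is handed in, at about 12 s of the 43 s allowed. No verdict was reported.

**Pawl:** I pressed the thumb tab down to its firm stop with the shut fingertips. Afterwards the tab read about z 0.137 m, down from 0.154 m. The pictures show the hook clear of the teeth, and it stayed clear.

**Arm:** I pushed the cross handle down until the pad met the lid. The force then rose to 18.6 N with no more travel, and the arm angle came out at about 0.785 rad. After I drew back, the cameras put the handle at z 0.091–0.093 m, which is level, and the contact force was under 1 N.

**Surroundings:** The sample box reads within about 3 mm of where it was and sits in its seat. The other things near the press look undisturbed in the pictures, though I did not measure them again. The gripper ended at z 0.28 m, touching nothing.

**What went less well:**
- The tab press peaked at about 46 N on the fingertips when it hit the stop. I took the 40 N limit to cover only the arm and gripper body, so this should be allowed, but it was more than needed.
- On the way down the fingertip was twice 12–14 mm off the handle's axis. I lifted and re-centred it each time, and the arm stayed where it was left.

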